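Load the bead feeder, seat its cover and hold it on the gasket

ROBOT

A 6-joint arm with a two-finger parallel gripper is mounted at the origin on the work surface. World frame = base frame: x ahead of the robot, y to its left, z up, the work surface at z = 0. Lengths are in m, angles in rad, forces in N, time in s.
With the tool pointing down it reaches from about 0.35 to 0.975 m from the base axis. Payload 7.1 kg.
Tool frame: the origin (TCP) lies midway between the tips of the shut fingers; the grasp point (between the pads) lies 19 mm behind it; z points along the fingers, x is the direction in which the jaws open and shut, and the axes are right-handed (so a half turn about z gives the same grasp; the last joint's range is limited). The gripper opens to 88 mm and grips with 3 to 60 N. Pads are 20 mm wide; open, the fingers measure 115 mm over their backs; the gripper's body (75 mm by 178 mm) begins 61 mm behind the grasp point.
Start: joints at [1.192, 0.423, 1.63, -0, 1.089, -0.019], TCP at [0.22, 0.585, 0.223] pointing down, gripper open.
Joint ranges: [-3, 3], [-0.9, 2.11], [0.09, 2.58], [-1.31, 4.45], [0.11, 2.69], [-2.54, 2.54]. Speed limits (rad/s): [2.39, 2.39, 3.01, 3.14, 3.14, 3.14].

INTERFACE

Orientations are given as a unit quaternion [w, x, y, z].
In Python, from station import move_pose, movel, movej, command_gripper, wait, inverse_kinematics, read_camera, camera_info, MotionError, job_done, get_time, get_joint_pos, get_qvel, get_effort, get_tcp_pos, get_ee_rot, get_ft_force, get_ft_torque, get_grip_width gives the robot as it stands. Calls block until the motion is done:
- move_pose(position, orientation): joint-space move of the TCP to a pose.
- movel(position, frame=None, v=0.15, until_force=None): straight line of the TCP; frame=None keeps the orientation; v is the mean speed in m/s. With until_force (N) it stops when the force on the tool has changed by that much, and returns True; else False.
- movej(angles): joint-space move.
- command_gripper(opening): opening from 0.0 (shut) to 1.0 (fully open); the grip force is fixed at half the most; returns when the fingers have stopped.
- wait(seconds).
- inverse_kinematics(position, orientation): joint angles nearest the present ones, or None.
- read_camera(name): name is "scene" or "side" or "wrist"; returns the picture (420x560x3 uint8, red, green, blue); there is no depth.
- camera_info(name): a dict with "intrinsics" (3x3 intrinsics, pixels), "dist" ([k1, k2, p1, p2, k3] as OpenCV has them; the pictures are not rectified), "T" (4x4, takes a point from camera to world coordinates); the wrist camera has in their place "tool_from_camera" (4x4, takes a point from camera to tool coordinates, whose origin is the TCP and whose axes are the tool frame's). Camera axes: x right, y up, looking along -z (the intrinsics and any distortion apply to the point x, -y, -z); pixel columns grow to the right and rows downward; lengths in m; the calibration is good to about 2 mm. A picture is of the moment at which its call begins: read the wrist's pose just before it. camera_info takes no time and is no camera call.
A pose or a line that the arm cannot do raises MotionError and nothing moves.
- job_done(): hands the job in, once; it reports no verdict.
Readings, each from a call of its own:
- get_time(): time.
- get_joint_pos(): joint angles.
- get_qvel(): joint speeds.
- get_effort(): joint torques, N m.
- get_tcp_pos(): TCP position.
- get_ee_rot(): TCP orientation.
- get_ft_force(): force on the tool from outside, world axes, zero at the start.
- get_ft_torque(): the same for the moment, N m.
- get_grip_width(): opening from 0.0 (shut) to 1.0 (fully open).
Only numpy, scipy, OpenCV 4.12 (cv2) and the standard library are available. Lean on these libraries where they do the work, as an engineer would, in place of code of your own. Each camera call takes 0.05 s, during which the arm holds its last target.

TASK

Load the beech bead feeder: stand the red round canister and the yellow square canister in the blue block's nests of the same shape, then lay the green cover in the feeder's rim so that it rests on the rubber gasket. After that turn the cover's black quarter-turn fastener until its yellow slot lines up with the two red marks on the rim, without squeezing the gasket down while you turn; only then press the cover fully home against the gasket's springs, and finish while still holding it pressed down, with the slot still in line. Leave everything else on the table where it is.

Things in the scene. Friction and masses are not known exactly. Their poses are not given: they have to be found in the camera images.
- feeder: The bead feeder: a fixed open-topped beech box 174 mm (x) by 214 mm (y) outside, 99 mm tall, standing on the table. Origin: centre of its underside. The bay inside, below the ledge, is 120 (x) by 160 mm (y) wide and free down to the top of the blue nest block, 21 mm above the table.
- feeder_ledge (a point): Middle of the feeder, 80 mm above the table, level with the hard ledge (15 mm wide) on which the pressed cover stops; axes as the feeder's. Above it the rim encloses a recess of 150 (x) by 190 mm (y) for the cover; from 90 to 99 mm height steel lips lean outwards as a lead-in (about 5 mm a side). Two red marks sit on the rim at the middle of the long sides: the line through them is this x axis.
- round_nest (a point): Centre of the floor (10 mm above the table) of the round nest, 39 mm across, 11 mm deep with a 2 mm chamfer, in the blue nest block in the feeder's bay, 38 mm along the feeder's +y from its middle. Axes as the feeder's.
- square_nest (a point): Centre of the floor (10 mm above the table) of the square nest, 39 by 39 mm, 11 mm deep with a 2 mm chamfer, 38 mm along the feeder's -y from its middle. Its sides are parallel to these axes, the feeder's.
- round_can_mid (a point): Centre of the red round canister, 36 mm across, 64 mm tall, about 80 g, standing on the table (centre 32 mm up). Held by its upper half, the fingers stay clear of the nest block.
- square_can_mid (a point): Centre of the yellow square canister, 36 by 36 mm, 64 mm tall, about 80 g, standing on the table (centre 32 mm up); its sides are parallel to its x and y axes.
- cover_mid (a point): Centre of the green cover plate, 144 (x) by 184 (y) by 10 mm thick, about 280 g with its fastener, lying flat on the table, fastener up. It fits the feeder's recess either way round, long side along the feeder's y. Resting on the gasket its centre is 10 mm above feeder_ledge; fully home it is 5 mm above it.
- wing (a point): Middle of the fastener's black wing bar, 44 mm long (its x axis), 12 mm thick (y), 24 mm high, with a yellow slot line along its top, on a 22 mm post in the middle of the cover. 24 mm above the cover's top face; the bar's underside is 12 mm above that face. The cover may be lifted by it. The slot (x axis) is in line when parallel to the feeder's x axis, either way round.
- fastener (a joint): Angle of the fastener on the cover, rad, anticlockwise from above; 0 = slot along the cover's x axis (in line with the marks once the cover is seated). Range -1.6 to 1.6, no click or stop at 0; about 0.06 N m of friction, stays where left. It starts between 0.6 and 1.3, so it is turned clockwise.
- gasket (a joint): How far the sprung black rubber gasket on the ledge is pressed down, m: 0 = up (its top 5 mm above the ledge), 0.005 = fully down. The cover's weight does not press it down; it takes about 2 N more to start and about 11 N on the cover to bring it fully down (1.8 N per mm), and it springs back when let go.
- spool_pt (a point): Bystander to leave alone: white plastic thread spool, 34 mm across, 44 mm tall, standing; origin under its centre
- dowel_pt (a point): Bystander to leave alone: brown wooden dowel, 16 mm thick, about 160 mm long, lying; point under its middle
- mug_pt (a point): Bystander to leave alone: blue mug, 80 mm across, 85 mm tall; origin under its centre
- bead_jar_pt (a point): Bystander to leave alone: closed blue bead jar with white cap, 48 mm across, 55 mm tall (larger than the canisters and with a cap); origin under its centre
- glue_pt (a point): Bystander to leave alone: white glue bottle with orange cap, 34 mm across, 100 mm tall; origin under its centre
- driver_pt (a point): Bystander to leave alone: screwdriver lying on the table near its right side; the point is its own origin

How it is judged:
On the way, in this order (a step that is already met when the one before it is completed fails the run):
1. both canisters stand on the floors of the nests of their shape (horizontal distance between round_can_mid and round_nest below 0.006 m and z of round_can_mid in the frame of round_nest below 0.036 m and angle between each of round_can_mid, square_can_mid's own z axis and vertical below 0.1 rad and horizontal distance between square_can_mid and square_nest below 0.006 m and z of square_can_mid in the frame of square_nest below 0.036 m), for 0.2 s.
2. the cover lies in the rim on the gasket, over the loaded canisters (all of step 1 and horizontal distance between cover_mid and feeder_ledge below 0.007 m and angle between the y axis of cover_mid and the y axis of feeder_ledge, either way round below 0.08 rad and z of cover_mid in the frame of feeder_ledge below 0.0125 m and angle between cover_mid's own z axis and vertical below 0.04 rad), for 0.2 s.
3. with the cover seated and the gasket not squeezed down (under 2.5 mm), the slot is in line with the marks (within 0.13 rad) (all of step 2 and angle between the x axis of wing and the x axis of feeder_ledge, either way round below 0.13 rad and value of joint gasket below 0.0025 m), for 0.2 s.
4. the cover is pressed home (gasket down more than 3.5 of 5 mm), slot still in line (all of step 2 and angle between the x axis of wing and the x axis of feeder_ledge, either way round below 0.13 rad and value of joint gasket above 0.0035 m), for 0.3 s.
At the end, for the whole second after the job is handed in: Robot still bearing on the cover (over 3 N): gasket over 3.5 of 5 mm down, cover within 7 mm of the feeder's middle, square within 0.08 and level within 0.04 rad, slot within 0.13 rad of the marks, each canister upright on its own nest's floor, within 6 mm of centre (all of step 4 and z of cover_mid in the frame of feeder_ledge below 0.0075 m and contact force between any of the fingers, the arm and cover above 3 N); the arm keeps its last pose, push and grip.
It fails at once if a bystander (spool, dowel, mug, bead jar, glue bottle or screwdriver) is moved more than 30 mm (distance of any of spool_pt, dowel_pt, mug_pt, bead_jar_pt, glue_pt, driver_pt from where it was at the start of the episode above 0.03 m).
It also fails if it takes over 72 s, if anything falls off the work surface, if the arm or the gripper's body presses on something with over 40 N, if the wrist force passes 120 N, or if a joint passes its speed limit or range.

## Working session

There is one attempt and no reset: what is moved stays moved. The work goes in short steps, each a Python script; the robot and the scene stay as the last script left them, time stands still between calls to the robot, and variables do not carry over. Pictures are saved under pics/ and viewed, and the job is handed in when it is done.

```bash
ls; mkdir -p pics; python3 - <<'E'
from station import *
import cv2
for n in ("scene","side","wrist"):
    im=read_camera(n); cv2.imwrite(f"pics/{n}0.png",im[:,:,::-1])
    print(n,{k:(v.round(4).tolist() if hasattr(v,'round') else v) for k,v in camera_info(n).items()})
print(get_time(),get_tcp_pos(),get_ee_rot(),get_ft_force(),get_grip_width())
E
```

```text
pics
scene {'intrinsics': [[545.7247, 0.0, 276.4308], [0.0, 545.7247, 208.4433], [0.0, 0.0, 1.0]], 'dist': [0.0602, 0.0, 0.0, 0.0, 0.0], 'T': [[-0.8423, -0.3473, 0.4121, 1.2181], [0.539, -0.5422, 0.6446, 0.9684], [-0.0004, 0.7651, 0.6439, 1.1081], [0.0, 0.0, 0.0, 1.0]]}
side {'intrinsics': [[542.5751, 0.0, 277.7262], [0.0, 542.5751, 211.2985], [0.0, 0.0, 1.0]], 'dist': [0.0172, 0.0, 0.0, 0.0, 0.0], 'T': [[0.9933, 0.0661, -0.0947, 0.395], [-0.1145, 0.6658, -0.7373, -1.3091], [0.0143, 0.7432, 0.6689, 1.2544], [0.0, 0.0, 0.0, 1.0]]}
wrist {'intrinsics': [[319.6695, 0.0, 280.4937], [0.0, 319.6695, 204.0119], [0.0, 0.0, 1.0]], 'dist': [-0.0573, 0.0, 0.0, 0.0, 0.0], 'tool_from_camera': [[1.0, -0.0008, 0.0005, 0.0005], [-0.0006, -0.9524, -0.3047, -0.0844], [0.0008, 0.3047, -0.9524, -0.1623], [0.0, 0.0, 0.0, 1.0]]}
0.15 [0.21984964 0.58459212 0.22208229] [ 3.28529608e-04  8.22205409e-01  5.69190572e-01 -4.99467064e-04] [ 0.31629758 -0.13794694  0.03523196] 0.9979591895243601
```

View pics/scene0.png

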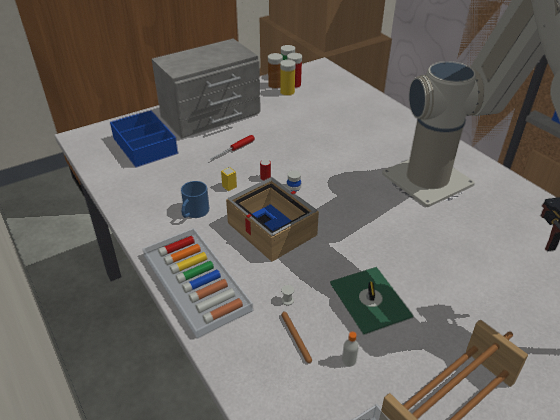

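View pics/side0.png

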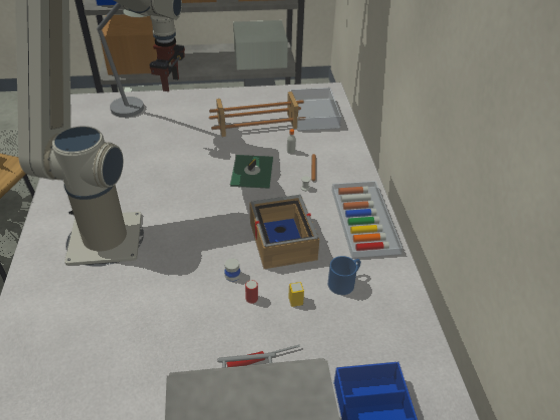

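View pics/wrist0.png

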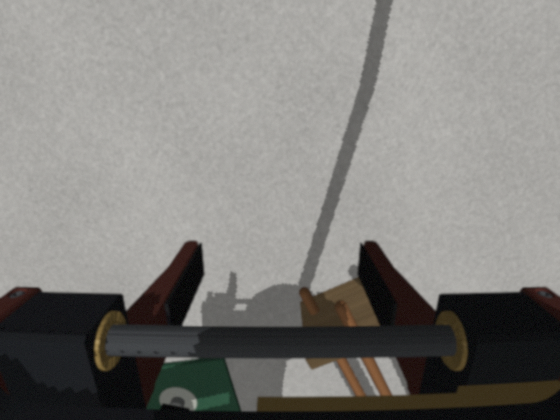

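The scene view shows the red can at about (265,170), the yellow can at (229,179), the feeder at (272,217) and the cover at (371,298). In the side view they are at (252,291), (296,294), (284,230) and (252,170). I'll triangulate rough positions from these pixels.

```bash
cat > h.py <<'E'
from station import *
import numpy as np, cv2
from scipy.spatial.transform import Rotation as R
def camT(n,pose=None):
    ci=camera_info(n)
    if n!="wrist": return ci,np.array(ci["T"])
    p,q=pose
    T=np.eye(4);T[:3,3]=p;T[:3,:3]=R.from_quat(np.array(q)[[1,2,3,0]]).as_matrix()
    return ci,T@np.array(ci["tool_from_camera"])
def ray(n,px,pose=None):
    ci,T=camT(n,pose)
    u=cv2.undistortPoints(np.array([[px]],float),np.array(ci["intrinsics"]),np.array(ci["dist"]))[0,0]
    d=T[:3,:3]@np.array([u[0],-u[1],-1]);return T[:3,3],d/np.linalg.norm(d)
def onz(n,px,z,pose=None):
    o,d=ray(n,px,pose);return o+d*(z-o[2])/d[2]
def proj(n,pts,pose=None):
    ci,T=camT(n,pose)
    p=(np.atleast_2d(pts)-T[:3,3])@T[:3,:3]
    p=p*[1,-1,-1]
    return cv2.projectPoints(p.reshape(-1,1,3),np.zeros(3),np.zeros(3),np.array(ci["intrinsics"]),np.array(ci["dist"]))[0][:,0]
def tri(*rs):
    A=np.zeros((3,3));b=np.zeros(3)
    for o,d in rs:
        P=np.eye(3)-np.outer(d,d);A+=P;b+=P@o
    x=np.linalg.solve(A,b)
    return x,[float(np.linalg.norm((np.eye(3)-np.outer(d,d))@(x-o))) for o,d in rs]
def down(a):
    """tool pointing down, tool x axis at world angle a"""
    M=np.array([[np.cos(a),np.sin(a),0],[np.sin(a),-np.cos(a),0],[0,0,-1]])
    q=R.from_matrix(M).as_quat();return [q[3],q[0],q[1],q[2]]
def pose(): return get_tcp_pos(),get_ee_rot()
E
python3 - <<'E'
from h import *
S={'red':((265,170),(252,291)),'yel':((229,179),(296,293)),'feeder':((272,214),(284,230)),'cover':((371,298),(252,170)),'jar':((294,181),(232,270)),'mug':((194,199),(343,275)),'spool':((287,296),(306,183)),'glue':((350,350),(291,141))}
for k,(a,b) in S.items():
    x,e=tri(ray("scene",a),ray("side",b));print(k,x.round(3),np.round(e,4))
a=pose()[1];print(R.from_quat(np.array(a)[[1,2,3,0]]).as_matrix().round(3))
for n in("scene","side"):
    im=cv2.imread(f"pics/{n}0.png")
    c=im[150:350,180:420] if n=="scene" else im[140:320,200:380]
    cv2.imwrite(f"pics/{n}0z.png",cv2.resize(c,None,fx=3.2,fy=3,interpolation=cv2.INTER_CUBIC) if n=="scene" else cv2.resize(c,None,fx=3.3,fy=3.3,interpolation=cv2.INTER_CUBIC))
E
```

```text
red [ 0.454 -0.297  0.032] [0.0001 0.0001]
yel [ 0.58  -0.318  0.033] [0.0001 0.0001]
feeder [ 0.572 -0.074  0.053] [0.0036 0.0036]
cover [0.502 0.306 0.007] [0.0005 0.0005]
jar [ 0.401 -0.203  0.024] [0.0003 0.0003]
mug [ 0.726 -0.273  0.043] [0.0002 0.0002]
spool [0.689 0.192 0.021] [0.0003 0.0003]
glue [0.666 0.423 0.045] [0.0021 0.0021]
[[ 0.352  0.936 -0.   ]
 [ 0.936 -0.352 -0.001]
 [-0.001 -0.    -1.   ]]
```

```bash
sleep 1
```

```text
(no output)
```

The triangulated heights match the text, so the rough positions look right. Next come wrist views from two places for each target.

```bash
cat > view.py <<'E'
from h import *
import json
def look(name,p,a=0):
    move_pose(p,down(a)); wait(0.15)
    P=pose(); im=read_camera("wrist")
    cv2.imwrite(f"pics/{name}.png",im[:,:,::-1])
    json.dump([list(map(float,P[0])),list(map(float,P[1]))],open(f"pics/{name}.json","w"))
    print(name,P[0].round(4),get_time())
E
python3 - <<'E'
from view import *
look("cov1",[.50,.36,.24]);look("cov2",[.50,.31,.24])
look("fee1",[.572,-.02,.28]);look("fee2",[.572,-.07,.28])
look("can1",[.515,-.25,.22]);look("can2",[.515,-.30,.22])
E
```

```text
cov1 [0.4992 0.361  0.2399] 1.7
cov2 [0.5001 0.3109 0.2402] 2.2167
fee1 [ 0.572  -0.0188  0.2798] 3.7
fee2 [ 0.572  -0.0691  0.2799] 4.2167
can1 [ 0.516  -0.2488  0.2207] 5.225
can2 [ 0.515  -0.299   0.2199] 5.7417
```

View pics/cov1.png

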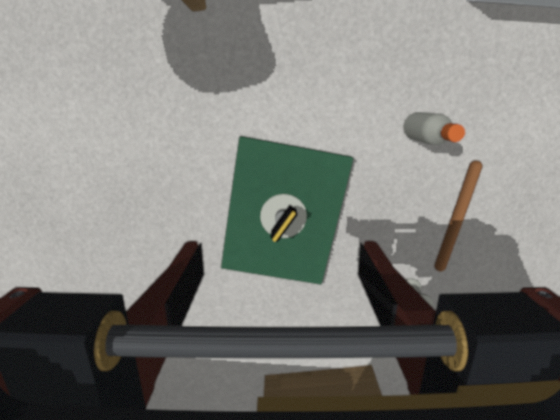

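View pics/fee1.png

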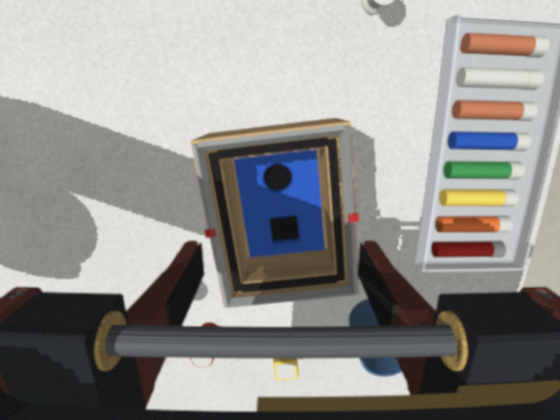

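View pics/fee2.png

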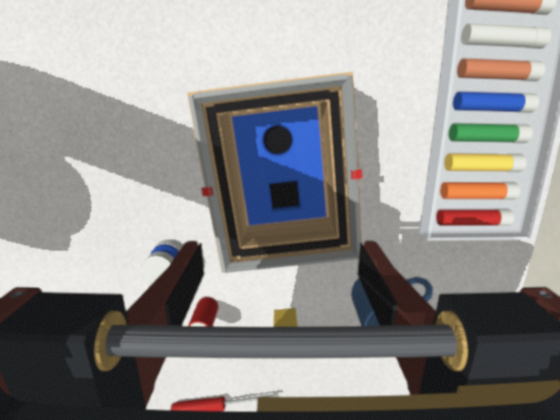

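View pics/can1.png

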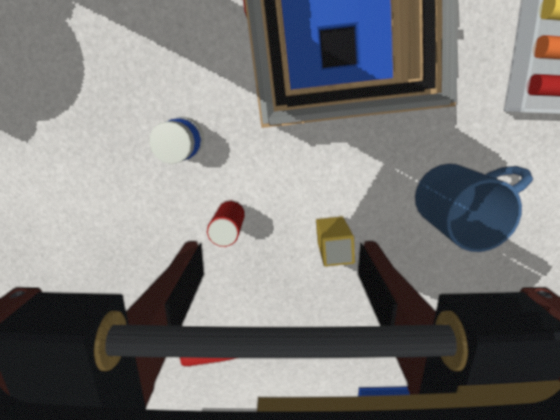

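View pics/can2.png

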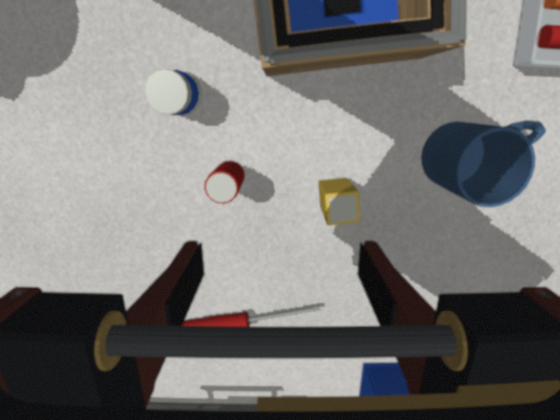

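View pics/cov2.png

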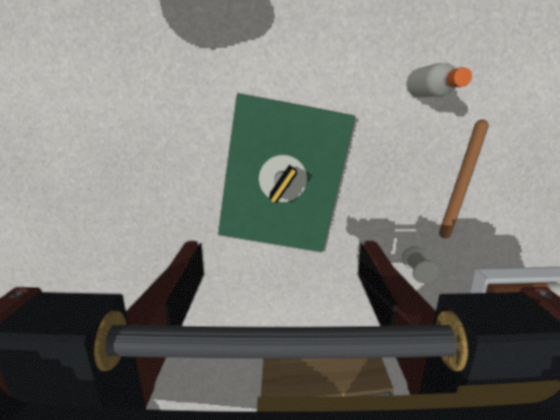

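The wrist pictures are clear. Cover view 1 has the corners near (240,137), (354,158), (324,283) and (222,268). The feeder nests are at (277,177) and (285,229), with the red marks at (210,233) and (353,217). The can tops are at (224,232) and (339,250). I'll extract the features by colour.

```bash
cat > seg.py <<'E'
from h import *
import json
def load(n):
    im=cv2.imread(f"pics/{n}.png");return im,cv2.cvtColor(im,cv2.COLOR_BGR2HSV),json.load(open(f"pics/{n}.json"))
def blobs(m,roi,minA=20):
    x0,y0,x1,y1=roi;k=np.zeros_like(m);k[y0:y1,x0:x1]=m[y0:y1,x0:x1]
    n,l,s,c=cv2.connectedComponentsWithStats(k)
    o=[(s[i,4],c[i].round(2),l==i) for i in range(1,n) if s[i,4]>=minA];o.sort(key=lambda t:-t[0]);return o
def quad(mask):
    c=max(cv2.findContours(mask.astype(np.uint8),cv2.RETR_EXTERNAL,cv2.CHAIN_APPROX_NONE)[0],key=cv2.contourArea)
    h=cv2.convexHull(c)
    for e in np.linspace(.01,.1,30):
        a=cv2.approxPolyDP(h,e*cv2.arcLength(h,True),True)
        if len(a)==4:break
    a=a[:,0].astype(float)
    # refine: fit lines to each side
    p=c[:,0].astype(float);L=[]
    for i in range(4):
        A,B=a[i],a[(i+1)%4];d=(B-A)/np.linalg.norm(B-A);n=np.array([-d[1],d[0]])
        t=(p-A)@d;s=np.abs((p-A)@n);k=(s<2.5)&(t>.12*np.linalg.norm(B-A))&(t<.88*np.linalg.norm(B-A))
        vx,vy,x,y=cv2.fitLine(p[k].astype(np.float32),cv2.DIST_HUBER,0,.01,.01).ravel()
        L.append(np.cross([x,y,1],[x+vx,y+vy,1]))
    q=[]
    for i in range(4):
        v=np.cross(L[i-1],L[i]);q.append(v[:2]/v[2])
    return np.array(q)
E
python3 - <<'E'
from seg import *
Q={}
for n in("cov1","cov2"):
    im,h,P=load(n)
    m=cv2.inRange(h,(60,60,20),(95,255,255))
    b=blobs(m,(180,60,400,320))[0];q=quad(b[2]);Q[n]=(q,P);print(n,b[0],q.round(1).tolist())
    w=np.array([onz("wrist",x,.010,P) for x in q]);print(w.round(4).tolist(),[np.linalg.norm(w[i]-w[i-1]).round(4) for i in range(4)],w.mean(0).round(4))
    y=cv2.inRange(h,(20,100,100),(35,255,255));b=blobs(y,(240,140,340,260))[0];r=np.argwhere(b[2])[:,::-1]
    vx,vy,x,yy=cv2.fitLine(r.astype(np.float32),cv2.DIST_L2,0,.01,.01).ravel()
    for z in(.04,.046):
        c=onz("wrist",(x,yy),z,P);d=onz("wrist",(x+10*vx,yy+10*vy),z,P)-c;print(z,c.round(4),np.arctan2(d[1],d[0]),b[0])
for i in range(4):
    x,e=tri(*[ray("wrist",Q[n][0][i],Q[n][1]) for n in Q]);print('tri',x.round(4),e[0].round(4) if 0 else round(e[0],4))
print('FEEDER');T={}
for n in("fee1","fee2"):
    im,h,P=load(n)
    r=cv2.inRange(h,(0,150,80),(8,255,255))|cv2.inRange(h,(172,150,80),(180,255,255))
    rb=blobs(r,(195,150,370,250))
    db=blobs(cv2.inRange(im,(0,0,0),(45,45,45)),(245,110,315,250),100)
    print(n,[(a,c.tolist()) for a,c,_ in rb[:4]],[(a,c.tolist()) for a,c,_ in db[:4]])
    for a,c,_ in rb[:2]: print(' mark',onz("wrist",c,.099,P).round(4))
    for a,c,_ in db[:2]: print(' nest',onz("wrist",c,.019,P).round(4))
    T[n]=(P,sorted([c for _,c,_ in rb[:2]],key=lambda c:c[0])+sorted([c for _,c,_ in db[:2]],key=lambda c:c[1]))
for i in range(4): print('tri',[x.round(4) if k==0 else np.round(x,4) for k,x in enumerate(tri(*[ray("wrist",T[n][1][i],T[n][0]) for n in T]))])
for n,s in(("fee1",(180,100,380,320)),("fee2",(180,60,380,280)),("can1",(190,180,380,290)),("can2",(190,140,380,250)),("cov2",(200,80,380,260))):
    im=load(n)[0];x0,y0,x1,y1=s;k=min(800/(x1-x0),600/(y1-y0));cv2.imwrite(f"pics/{n}_z.png",cv2.resize(im[y0:y1,x0:x1],None,fx=k,fy=k,interpolation=cv2.INTER_CUBIC))
E
```

```text
cov1 12468 [[239.9, 136.6], [352.4, 157.5], [320.6, 282.9], [221.5, 266.8]]
[[0.4498, 0.4056, 0.01], [0.5879, 0.3806, 0.01], [0.556, 0.2038, 0.01], [0.4181, 0.2287, 0.01]] [np.float64(0.1797), np.float64(0.1404), np.float64(0.1797), np.float64(0.1402)] [0.503  0.3047 0.01  ]
0.04 [0.503  0.3013 0.04  ] 0.9858181100682294 168
0.046 [0.5029 0.3037 0.046 ] 0.985818110068227 168
cov2 13856 [[237.5, 94.0], [354.1, 116.1], [321.5, 250.4], [218.6, 233.3]]
[[0.4498, 0.4049, 0.01], [0.588, 0.3801, 0.01], [0.556, 0.2039, 0.01], [0.4179, 0.2287, 0.01]] [np.float64(0.179), np.float64(0.1405), np.float64(0.1791), np.float64(0.1403)] [0.5029 0.3044 0.01  ]
0.04 [0.5029 0.3023 0.04  ] 0.9809844661017183 186
0.046 [0.5028 0.3038 0.046 ] 0.9809844661017145 186
tri [0.4491 0.405  0.0042] 0.0
tri [0.5887 0.38   0.0066] 0.0
tri [0.5559 0.2044 0.011 ] 0.0
tri [0.4181 0.2289 0.0103] 0.0001
FEEDER
fee1 [(np.int32(60), [353.2, 217.33]), (np.int32(47), [209.74, 232.79])] [(np.int32(538), [284.05, 228.11]), (np.int32(471), [277.13, 176.6]), (np.int32(429), [280.17, 146.59])]
 mark [ 0.6554 -0.0599  0.099 ]
 mark [ 0.4897 -0.0795  0.099 ]
 nest [ 0.5772 -0.1058  0.019 ]
 nest [ 0.5674 -0.0308  0.019 ]
fee2 [(np.int32(68), [356.53, 174.0]), (np.int32(48), [206.44, 191.19])] [(np.int32(606), [284.16, 194.29]), (np.int32(522), [277.13, 139.25]), (np.int32(279), [290.95, 246.62])]
 mark [ 0.6555 -0.0597  0.099 ]
 mark [ 0.4892 -0.0795  0.099 ]
 nest [ 0.577 -0.106  0.019]
 nest [ 0.5675 -0.031   0.019 ]
tri [array([ 0.4895, -0.0794,  0.0991]), array([0.0002, 0.0002])]
tri [array([ 0.655 , -0.0593,  0.1006]), array([0., 0.])]
tri [array([ 0.5674, -0.0313,  0.0165]), array([0., 0.])]
tri [array([ 0.5771, -0.1065,  0.0172]), array([0.0001, 0.0001])]
```

View pics/fee2_z.png

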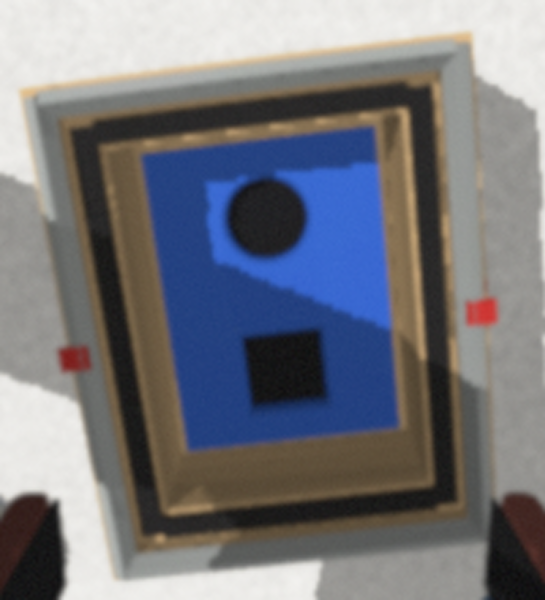

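View pics/can2_z.png

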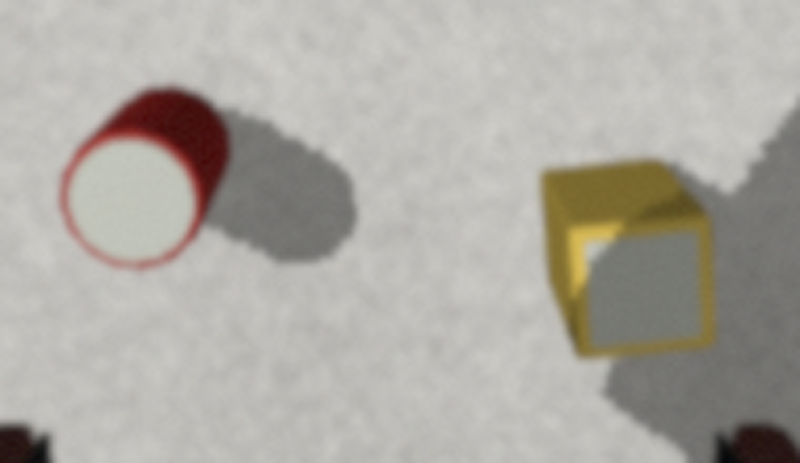

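View pics/can1_z.png

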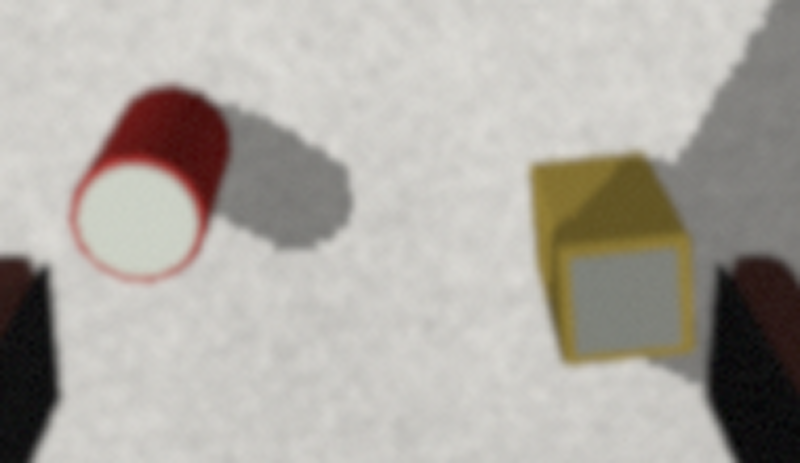

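```bash
python3 - <<'E'
from seg import *
T={}
for n,rr,rg,ry in(("can1",(224,232),(205,195,250,255),(310,210,360,270)),("can2",(222,187),(200,155,250,215),(310,175,365,230))):
    im,h,P=load(n);o=[]
    m=cv2.inRange(h,(0,0,0),(180,70,255))
    seed={"r":(224,232) if n=="can1" else (222,187),"y":(339,250) if n=="can1" else (345,210)}
    for k,s in seed.items():
        mm=m
        nn,l,st,c=cv2.connectedComponentsWithStats(mm,connectivity=4)
        i=l[s[1],s[0]];print(n,k,st[i].tolist(),c[i].round(2),onz("wrist",c[i],.064,P).round(4));o.append(c[i])
        if k=="y":
            q=quad(l==i);w=np.array([onz("wrist",x,.064,P) for x in q]);print(w[:,:2].round(4).tolist());
            for a in range(4): d=w[a]-w[a-1];print('  side',np.linalg.norm(d).round(4),np.arctan2(d[1],d[0]).round(3))
    T[n]=(P,o)
for i in range(2):print('tri',tri(*[ray("wrist",T[n][1][i],T[n][0]) for n in T]))
T={}
for n in("fee1","fee2"):
    im,h,P=load(n)
    db=blobs((im[:,:,0]<85).astype(np.uint8),(252,(158 if n=="fee1" else 120),308,(250 if n=="fee1" else 215)),100)
    c=sorted([b[1] for b in db[:2]],key=lambda c:c[1]);T[n]=(P,c)
    w=[onz("wrist",x,.018,P) for x in c];d=w[0]-w[1]
    print([b[0] for b in db],np.round(w,4).tolist(),np.linalg.norm(d),np.arctan2(-d[0],d[1]),np.mean(w,0).round(4))
for i in range(2):print('tri',tri(*[ray("wrist",T[n][1][i],T[n][0]) for n in T]))
E
```

```text
can1 r [0, 0, 560, 420, 190171] [259.25 214.27] [ 0.4938 -0.2779  0.064 ]
can1 y [326, 239, 26, 25, 568] [338.33 251.13] [ 0.5803 -0.3209  0.064 ]
[[0.5917, -0.3068], [0.5953, -0.3325], [0.5689, -0.3361], [0.5654, -0.3091]]
  side 0.0265 0.09
  side 0.026 -1.43
  side 0.0267 -3.003
  side 0.0272 1.703
can2 r [0, 0, 560, 420, 199805] [264.23 205.13] [ 0.498  -0.3175  0.064 ]
can2 y [329, 195, 28, 27, 654] [342.46 208.14] [ 0.5802 -0.3207  0.064 ]
[[0.5924, -0.3064], [0.5943, -0.3326], [0.5678, -0.3361], [0.5665, -0.309]]
  side 0.0261 0.102
  side 0.0263 -1.498
  side 0.0268 -3.008
  side 0.0271 1.62
tri (array([ 0.43910378, -0.61397892, -0.86492249]), [0.010132485389946858, 0.010132485389946879])
tri (array([ 0.57993814, -0.32022151,  0.06539206]), [3.121949930979297e-05, 3.1219499309796465e-05])
[np.int32(670), np.int32(562)] [[0.5674, -0.0314, 0.018], [0.5773, -0.1068, 0.018]] 0.07606043725921437 0.12992978743559583 [ 0.5723 -0.0691  0.018 ]
[np.int32(735), np.int32(615)] [[0.5676, -0.0312, 0.018], [0.5771, -0.1067, 0.018]] 0.07611511632235546 0.1259131231234638 [ 0.5724 -0.0689  0.018 ]
tri (array([ 0.56751744, -0.03094847,  0.01990044]), [8.115891631627946e-05, 8.11589163165428e-05])
tri (array([ 0.57719035, -0.1063479 ,  0.01911925]), [6.639740889586074e-05, 6.639740889585022e-05])
```

The red cap centre is at about (222.5,232.2) in can1 and (221.1,187.5) in can2, and both yellow cap tops are clean. The wrist calibration is only good to about 2 mm. So I'll centre the red can with two crossed grasps, look at it again, and use the offset to measure the camera bias.

```bash
python3 - <<'E'
from view import *
from seg import load
P1=load("can1")[2];P2=load("can2")[2]
a,b=(222.5,232.2),(221.1,187.5)
x,e=tri(ray("wrist",a,P1),ray("wrist",b,P2));print(x,e)
r=(onz("wrist",a,.064,P1)+onz("wrist",b,.064,P2))/2;print(r)
if abs(x[2]-.064)>.006: raise SystemExit
command_gripper(.75)
move_pose([r[0],r[1],.12],down(.124-np.pi/2))
print(movel([r[0],r[1],.034],v=.12,until_force=8),get_ft_force())
command_gripper(0);print(get_grip_width(),get_time());command_gripper(.75)
movel([r[0],r[1],.085],v=.2)
move_pose([r[0],r[1],.085],down(.124))
print(movel([r[0],r[1],.034],v=.12,until_force=8))
command_gripper(0);wait(.1);print(get_grip_width(),get_tcp_pos().round(4),get_time());command_gripper(.75)
t=get_tcp_pos();np.save("redpos.npy",t)
movel([t[0],t[1],.12],v=.25)
look("redA",[t[0],t[1]+.035,.22],.124)
E
```

```text
[ 0.45384157 -0.29824932  0.0647472 ] [4.684759576559766e-05, 4.6847595765670115e-05]
[ 0.45369699 -0.2985063   0.064     ]
False [ 0.15362848  0.19875447 -0.52347103]
0.4033438791853007 9.0
False
0.3994312192339261 [ 0.4539 -0.2986  0.0343] 12.725
redA [ 0.4526 -0.2631  0.2179] 14.575
```

```bash
python3 - <<'E'
from seg import *
im,h,P=load("redA")
m=(cv2.inRange(h,(0,110,40),(8,255,255))|cv2.inRange(h,(172,110,40),(180,255,255)))
t=np.load("redpos.npy");pr=proj("wrist",[[t[0],t[1],.064]],P)[0];print("pred",pr)
x0,y0=int(pr[0])-45,int(pr[1])-35
cv2.imwrite("pics/redA_z.png",cv2.resize(im[y0:y0+70,x0:x0+90],None,fx=8,fy=8,interpolation=cv2.INTER_CUBIC));print(x0,y0)
E
```

```text
pred [277.79564799 221.140064  ]
232 186
```

View pics/redA_z.png

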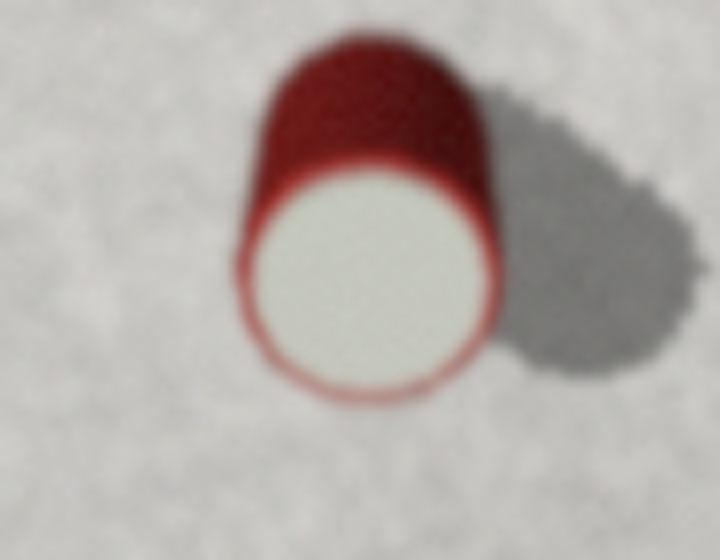

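The cap centre is at (277.9,220.6) against a predicted (277.8,221.1), so the camera bias is under 0.6 mm. Next I place the red can.

```bash
cat > place.py <<'E'
from view import *
def place(src,dst,a_src,a_dst,zg=.034):
    command_gripper(.75)
    move_pose([src[0],src[1],.12],down(a_src))
    print("down hit",movel([src[0],src[1],zg],v=.12,until_force=8))
    command_gripper(0);print("width",get_grip_width(),get_tcp_pos().round(4))
    z0=get_tcp_pos()[2]
    movel([src[0],src[1],.19],v=.25)
    move_pose([dst[0],dst[1],.19],down(a_dst))
    movel([dst[0],dst[1],.072],v=.15)
    h=movel([dst[0],dst[1],z0+.0075],v=.03,until_force=5)
    t=get_tcp_pos();print("hit",h,"tcp",t.round(4),"bottom z",(t[2]-z0).round(4),get_ft_force().round(1),"w",get_grip_width(),get_time())
E
python3 - <<'E'
from place import *
t=np.load("redpos.npy")
place(t,[.5675,-.0315],.124,.124)
E
```

```text
down hit False
width 0.4016520419050972 [ 0.4538 -0.2986  0.0342]
hit True tcp [ 0.567  -0.0315  0.0441] bottom z 0.0099 [-1.3 -0.1  4.5] w 0.40404763524007076 20.425
```

The can bottomed at 10 mm, which is the nest floor. I'll release it and do the yellow can.

```bash
python3 - <<'E'
from place import *
command_gripper(.58); t=get_tcp_pos(); movel([t[0],t[1],.17],v=.2)
place([.5802,-.3209],[.5772,-.1069],.12,.124)
E
```

```text
down hit False
width 0.4111914234696913 [ 0.5803 -0.321   0.0343]
hit True tcp [ 0.5768 -0.1068  0.0442] bottom z 0.0099 [-0.4  0.2  4.5] w 0.40531859535749415 28.1583
```

```bash
python3 - <<'E'
from place import *
command_gripper(.58); t=get_tcp_pos(); movel([t[0],t[1],.17],v=.25)
look("fee3",[.572,-.02,.26],0.124)
look("cov3",[.503,.335,.18],-.18)
E
```

```text
fee3 [ 0.5709 -0.021   0.2576] 30.05
cov3 [0.5037 0.3341 0.1803] 31.6333
```

View pics/fee3.png

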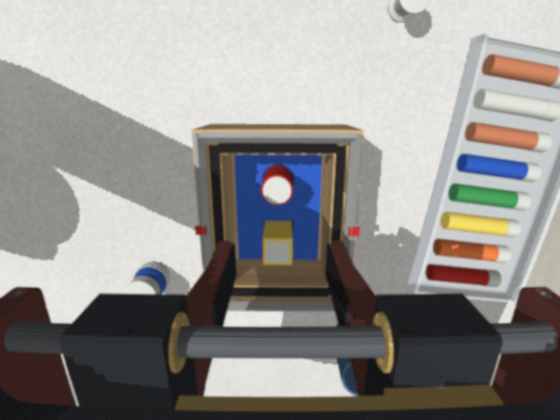

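View pics/cov3.png

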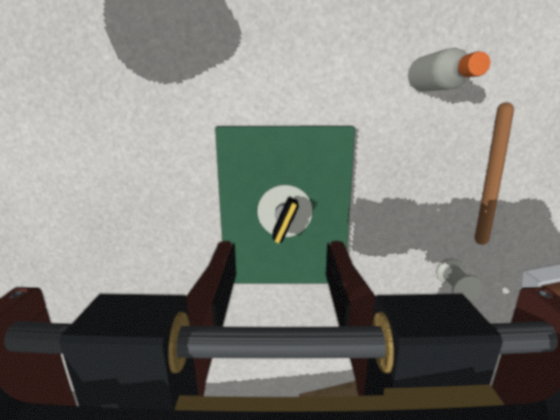

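Both cans stand upright in their nests, with the red cap at (277,190) and the yellow at (278,251). The cover is square in view with its wing at about (285,220). I'll refine the numbers from these views.

```bash
python3 - <<'E'
from seg import *
im,h,P=load("fee3")
for c in((277.3,190),(277.7,251.5)):print('can',onz("wrist",c,.074,P).round(4))
r=cv2.inRange(h,(0,150,80),(8,255,255))|cv2.inRange(h,(172,150,80),(180,255,255))
w=sorted([onz("wrist",b[1],.099,P).tolist() for b in blobs(r,(190,222,370,240))[:2]]);d=np.subtract(w[1],w[0]);print(np.round(w,4),np.mean(w,0).round(4),np.arctan2(d[1],d[0]),np.linalg.norm(d))
im,h,P=load("cov3")
m=cv2.inRange(h,(60,60,20),(95,255,255));b=blobs(m,(205,110,365,290))[0][2]
# left/right/top edges: robust fit
rows=np.arange(140,236);L=[np.flatnonzero(b[y])[[0,-1]] for y in rows];L=np.array(L)
def line(xs,ys,z=.010):
    W=np.array([onz("wrist",(x,y),z,P)[:2] for x,y in zip(xs,ys)]);vx,vy,x,y=cv2.fitLine(W.astype(np.float32),cv2.DIST_HUBER,0,.001,.001).ravel();return np.array([x,y]),np.arctan2(vy,vx)
l=line(L[:,0]-.5,rows);r=line(L[:,1]+.5,rows)
cols=np.arange(230,345);tp=[np.flatnonzero(b[:,x])[0]-.5 for x in cols];t=line(cols,tp)
cb=np.arange(245,325);bt=[np.flatnonzero(b[:,x])[-1]+.5 for x in cb];bo=line(cb,bt)
print('L',l,'R',r,'T',t,'B',bo)
n=np.array([-np.sin(l[1]),np.cos(l[1])]);print('width',abs((r[0]-l[0])@n));print('len',np.linalg.norm(t[0]-bo[0]))
y=cv2.inRange(h,(20,100,100),(35,255,255));s=blobs(y,(255,180,320,260))[0][2];R_=np.argwhere(s)[:,::-1]
vx,vy,x,yy=cv2.fitLine(R_.astype(np.float32),cv2.DIST_L2,0,.01,.01).ravel()
c=onz("wrist",(x,yy),.046,P);d=onz("wrist",(x+10*vx,yy+10*vy),.046,P)-c;print('wing',c,np.arctan2(d[1],d[0]))
x0,y0=210,120;cv2.imwrite("pics/cov3_z.png",cv2.resize(im[y0:y0+170,x0:x0+160],None,fx=3.5,fy=3.5,interpolation=cv2.INTER_CUBIC))
E
```

```text
can [ 0.5678 -0.0312  0.074 ]
can [ 0.5774 -0.1066  0.074 ]
[[ 0.4898 -0.0793  0.099 ]
 [ 0.6556 -0.0597  0.099 ]] [ 0.5727 -0.0695  0.099 ] 0.11767891256515636 0.16700434323378716
L (array([0.44057214, 0.35645157], dtype=float32), np.float32(1.3902376)) R (array([0.57700044, 0.31658936], dtype=float32), np.float32(1.3917294)) T (array([0.5173473 , 0.39353803], dtype=float32), np.float32(-0.18033193)) B (array([0.49074474, 0.2144188 ], dtype=float32), np.float32(-0.18152906))
width 0.14136888
len 0.18108393
wing [0.50311856 0.30418334 0.046     ] 0.9813265036992393
```

View pics/cov3_z.png

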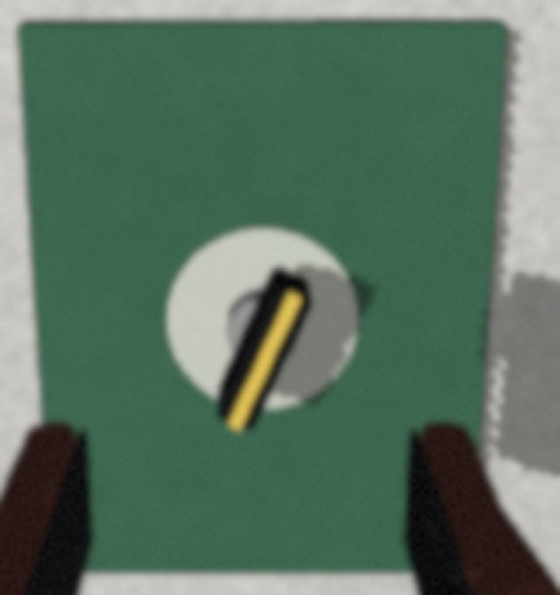

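Both cans are within 1 mm of the nest centres. The cover centre is (0.5029,0.3042) with yaw -0.180, and the wing is at 0.981, which is +1.16 relative to the cover. Next I pick the cover up by the wing, with the fingertips staying above the 22 mm post.

```bash
python3 - <<'E'
from view import *
a=.981-np.pi/2
command_gripper(.5)
move_pose([.5031,.3042,.09],down(a))
print(movel([.5031,.3042,.0255],v=.1,until_force=5))
command_gripper(0);print(get_grip_width()*88,get_tcp_pos().round(4),get_ft_force().round(2))
movel([.5031,.3042,.20],v=.2)
print(get_grip_width()*88,get_ft_force().round(2),get_ft_torque().round(3))
move_pose([.5725,-.0693,.20],down(a+.3015))
move_pose([.5725,-.0693,.155],down(a+.3015));wait(.2)
P=pose();im=read_camera("wrist");cv2.imwrite("pics/hov.png",im[:,:,::-1]);json.dump([P[0].tolist(),list(map(float,P[1]))],open("pics/hov.json","w"))
for n in("side","scene"):cv2.imwrite(f"pics/hov_{n}.png",read_camera(n)[:,:,::-1])
print(P[0],get_ft_force().round(2),get_ft_torque().round(3),get_time())
im=cv2.imread("pics/hov_side.png");cv2.imwrite("pics/hov_sidez.png",cv2.resize(im[130:290,180:380],None,fx=3.5,fy=3.5,interpolation=cv2.INTER_CUBIC))
im=cv2.imread("pics/hov_scene.png");cv2.imwrite("pics/hov_scenez.png",cv2.resize(im[120:280,180:380],None,fx=3.5,fy=3.5,interpolation=cv2.INTER_CUBIC))
E
```

```text
False
11.582606464785819 [0.5032 0.3043 0.0257] [ 0.14 -0.36  2.97]
12.189814388142338 [-0.06 -0.67 -3.06] [-0.073  0.062  0.034]
[ 0.5736097  -0.06908832  0.15658495] [ 0.4  -0.44 -2.4 ] [ 0.006  0.11  -0.006] 36.9417
```

View pics/hov.png

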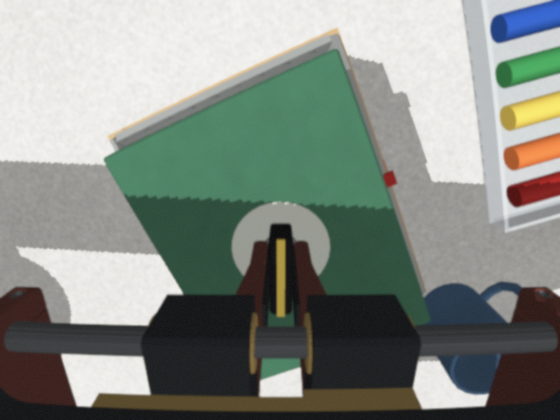

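View pics/hov_scenez.png

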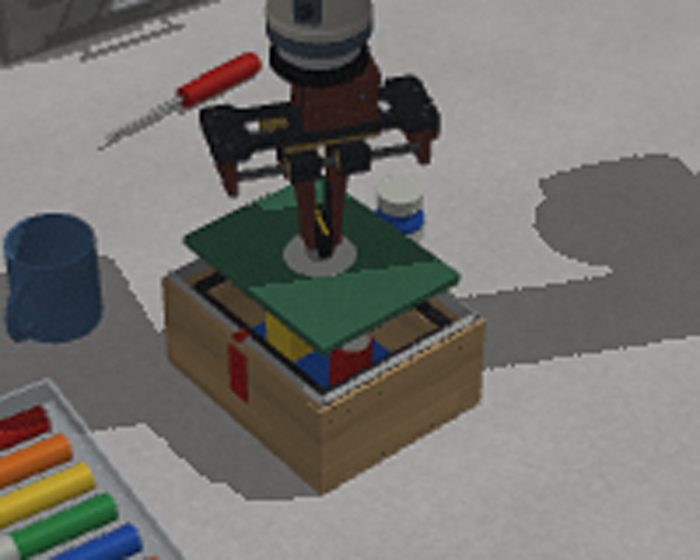

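View pics/hov_sidez.png

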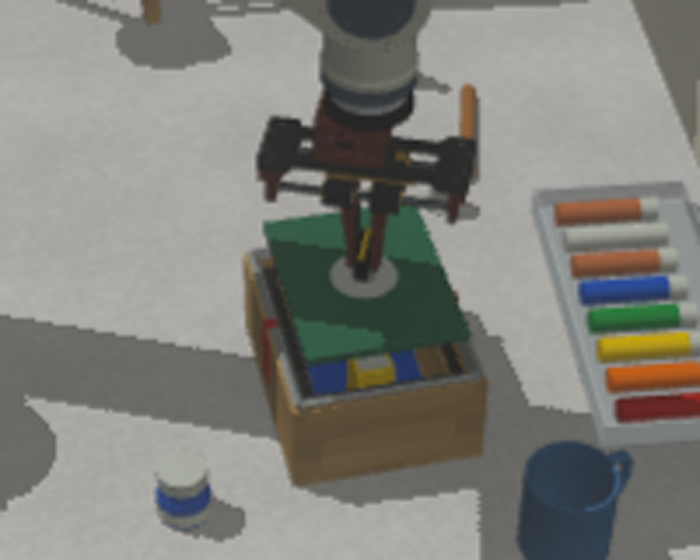

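The cover hangs roughly level over the feeder, with corners in the wrist view at about (339,50) and (107,158). I'll fit its edges to get its pose in the hand.

```bash
python3 - <<'E'
from seg import *
im,h,P=load("hov")
z=P[0][2]-.0157
M=cv2.inRange(h,(60,60,20),(95,255,255));b=blobs(M,(90,30,450,300))[0][2]
def line(pts):
    W=np.array([onz("wrist",p,z,P)[:2] for p in pts]);vx,vy,x,y=cv2.fitLine(W.astype(np.float32),cv2.DIST_HUBER,0,.001,.001).ravel();return np.array([x,y]),float(np.arctan2(vy,vx))
rt=line([(np.flatnonzero(b[y])[-1]+.5,y) for y in range(60,280)])
lf=line([(np.flatnonzero(b[y])[0]-.5,y) for y in range(170,275)])
tp=line([(x,np.flatnonzero(b[:,x])[0]-.5) for x in range(120,330)])
print('R',rt,'L',lf,'T',tp)
yaw=np.mean([((rt[1]-np.pi/2+np.pi/2)%np.pi)-np.pi/2,((lf[1]-np.pi/2+np.pi/2)%np.pi)-np.pi/2]);print('yaw',yaw,'top yaw',tp[1])
ux=np.array([np.cos(yaw),np.sin(yaw)]);uy=np.array([-ux[1],ux[0]])
mx=(rt[0]@ux+lf[0]@ux)/2;print('width',(rt[0]-lf[0])@ux);my=tp[0]@uy-.092
print('centre',mx*ux+my*uy,'tcp',P[0][:2], 'tool R',R.from_quat(np.array(P[1])[[1,2,3,0]]).as_matrix().round(3).tolist())
E
```

```text
R (array([ 0.64336807, -0.05478885], dtype=float32), -1.4495725631713867) L (array([ 0.4985143 , -0.03693008], dtype=float32), -1.437677025794983) T (array([0.568399  , 0.02210939], dtype=float32), 0.12299846857786179)
yaw 0.12717153231171174 top yaw 0.12299846857786179
width 0.14141900763892268
centre [ 0.57401775 -0.06992118] tcp [0.5736096960328848, -0.06908832367864236] tool R [[0.959, -0.284, 0.002], [-0.284, -0.959, -0.0], [0.002, -0.0, -1.0]]
```

The yaw is 0.124 and the cover is centred under the TCP. I'll lower it gently onto the gasket.

```bash
python3 - <<'E'
from view import *
x,y=.5725,-.0695
movel([x,y,.122],v=.08)
print(get_tcp_pos().round(4),get_ft_force().round(2))
h=movel([x,y,.1102],v=.02,until_force=3.5);wait(.2)
print(h,get_tcp_pos().round(4),get_ft_force().round(2),get_grip_width()*88)
command_gripper(.35);wait(.5)
print(get_tcp_pos().round(4),get_ft_force().round(2),get_time())
P=pose();im=read_camera("wrist");cv2.imwrite("pics/seat.png",im[:,:,::-1]);json.dump([P[0].tolist(),list(map(float,P[1]))],open("pics/seat.json","w"))
im=read_camera("scene")[:,:,::-1];cv2.imwrite("pics/seat_s.png",cv2.resize(im[120:280,180:380],None,fx=3.5,fy=3.5,interpolation=cv2.INTER_CUBIC))
E
```

```text
[ 0.5722 -0.0695  0.1213] [ 0.22 -0.17 -2.02]
True [ 0.5723 -0.0695  0.1098] [ 2.49 -0.88  3.83] 12.22342967694902
[ 0.5714 -0.0693  0.1093] [-0.96  0.2   0.4 ] 39.325
```

View pics/seat.png

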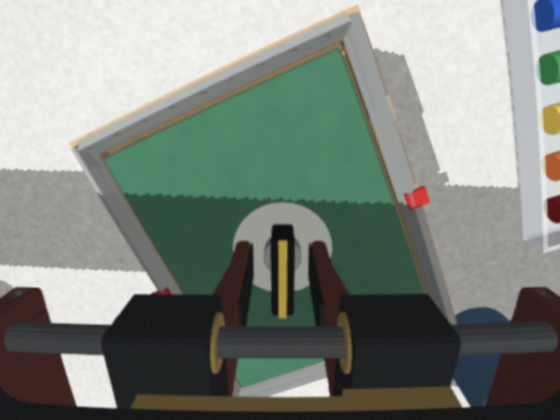

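View pics/seat_s.png

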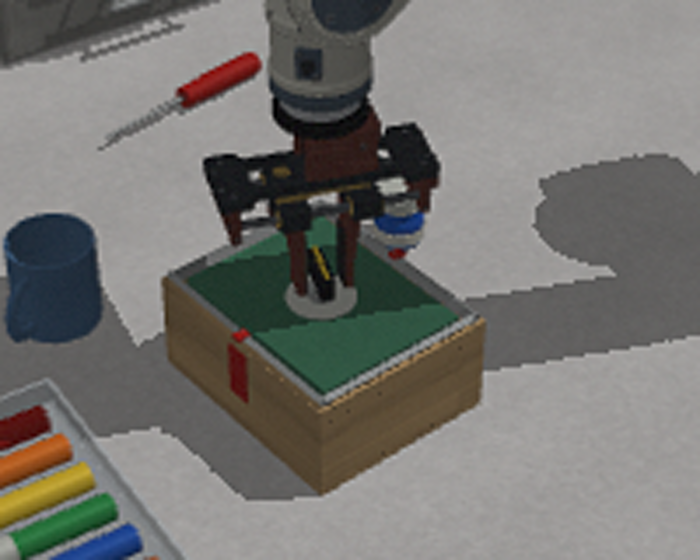

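The cover is seated in the rim, with green flush inside and the right-hand mark at (417,198). I'll regrip the wing with no downward load and turn it clockwise.

```bash
python3 - <<'E'
from view import *
x,y=.5725,-.0695
movel([x,y,.111],v=.05)
command_gripper(0);wait(.1)
print(get_tcp_pos().round(4),get_ft_force().round(2),get_grip_width()*88)
for a in(-.67,-1.06,-1.449):
    move_pose([x,y,.111],down(a));print(get_tcp_pos().round(4),get_ft_force().round(2),get_ft_torque().round(3),get_time())
wait(.4);P=pose();M=R.from_quat(np.array(P[1])[[1,2,3,0]]).as_matrix();print(np.arctan2(M[1,0],M[0,0]),get_ft_force().round(2))
im=read_camera("wrist");cv2.imwrite("pics/turn.png",im[:,:,::-1]);json.dump([P[0].tolist(),list(map(float,P[1]))],open("pics/turn.json","w"))
im=read_camera("scene")[:,:,::-1];cv2.imwrite("pics/turn_s.png",cv2.resize(im[120:280,180:380],None,fx=3.5,fy=3.5,interpolation=cv2.INTER_CUBIC))
print(get_time())
E
```

```text
[ 0.5724 -0.0695  0.111 ] [-0.67  0.09  0.62] 11.62980051563689
[ 0.5727 -0.0696  0.111 ] [ 1.26 -0.98 -1.4 ] [-0.14   0.032 -0.096] 40.6583
[ 0.5725 -0.0695  0.111 ] [ 1.46 -0.46 -1.46] [-0.182  0.013 -0.061] 41.1167
[ 0.5725 -0.0695  0.111 ] [-0.06 -0.96 -0.66] [-0.162  0.04  -0.068] 41.575
-1.4480654494650969 [ 0.11 -1.12 -1.43]
42.075
```

View pics/turn.png

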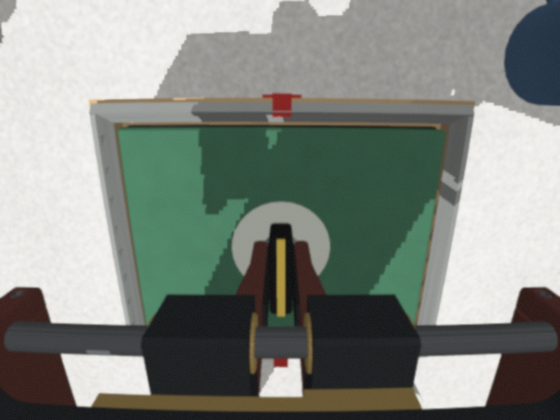

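View pics/turn_s.png

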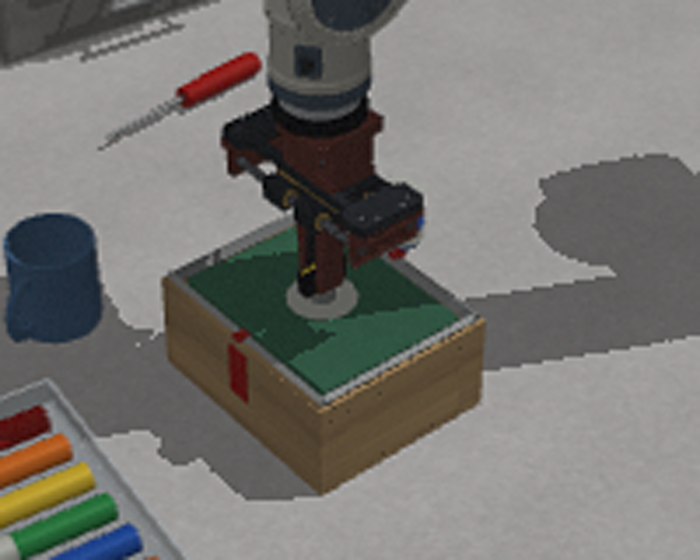

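The slot and both red marks, at (283,104) and (280,362), are in one line, and the cover edge is parallel to the rim. I'll take the lifting load off, wait so step 3 registers, then press.

```bash
python3 - <<'E'
from view import *
x,y=.5725,-.0695
movel([x,y,.1104],v=.02);wait(.5)
print(get_tcp_pos().round(4),get_ft_force().round(2))
h=movel([x,y,.1030],v=.02,until_force=16);wait(.4)
print(h,get_tcp_pos().round(4),get_ft_force().round(2),get_ft_torque().round(3),get_grip_width()*88,get_time())
P=pose();im=read_camera("wrist");cv2.imwrite("pics/press.png",im[:,:,::-1]);json.dump([P[0].tolist(),list(map(float,P[1]))],open("pics/press.json","w"))
im=read_camera("scene")[:,:,::-1];cv2.imwrite("pics/press_s.png",cv2.resize(im[120:280,180:380],None,fx=3.5,fy=3.5,interpolation=cv2.INTER_CUBIC))
E
```

```text
[ 0.5725 -0.0695  0.1104] [-0.67 -1.41  2.67]
True [ 0.5726 -0.0695  0.1062] [-3.89  0.46  9.37] [-0.004  0.573  0.057] 11.57561343915139 43.5583
```

View pics/press.png

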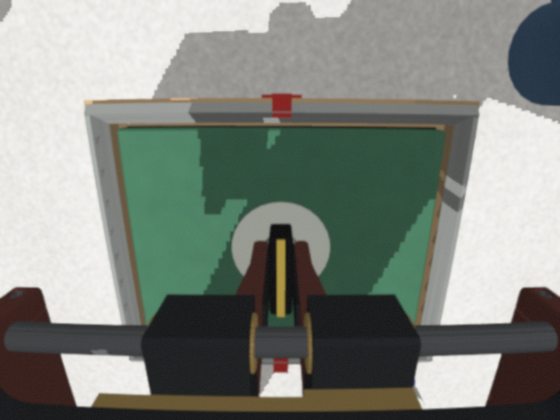

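View pics/press_s.png

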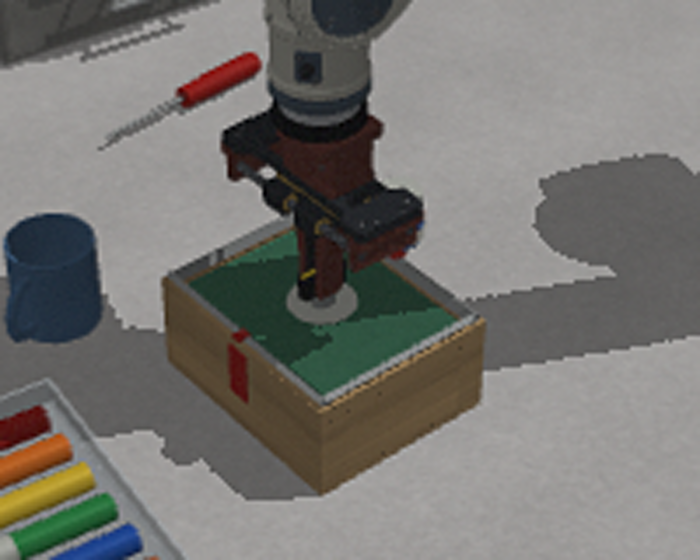

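At 9.4 N the gasket is only about 4 mm down, so I'll press further to get it fully home with margin.

```bash
python3 - <<'E'
from view import *
x,y=.5725,-.0695
h=movel([x,y,.1035],v=.01,until_force=9);wait(.5)
print(h,get_tcp_pos().round(4),get_ft_force().round(2),get_ft_torque().round(3),get_grip_width()*88,get_time())
P=pose();im=read_camera("wrist");cv2.imwrite("pics/press2.png",im[:,:,::-1]);json.dump([P[0].tolist(),list(map(float,P[1]))],open("pics/press2.json","w"))
E
```

```text
True [ 0.5726 -0.0695  0.1062] [-2.45 -0.4   9.64] [0.012 0.574 0.031] 12.012258808385226 44.3667
```

View pics/press2.png

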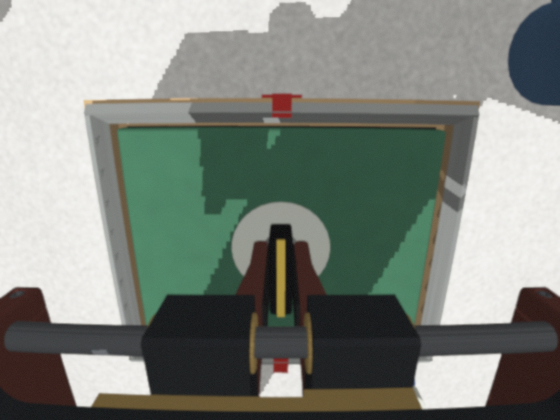

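The motion stopped at once because a start transient tripped the force limit. I'll use small position steps instead and check the force at each one.

```bash
python3 - <<'E'
from view import *
x,y=.5725,-.0695
z=.1062
while z>.1022:
    z-=.0004;movel([x,y,z],v=.01);wait(.15)
    f=get_ft_force();print(round(z,4),get_tcp_pos().round(4),f.round(2),round(get_grip_width()*88,2))
    if f[2]>17:break
wait(.5);print(get_tcp_pos().round(4),get_ft_force().round(2),get_ft_torque().round(3),get_time())
P=pose();im=read_camera("wrist");cv2.imwrite("pics/press3.png",im[:,:,::-1]);json.dump([P[0].tolist(),list(map(float,P[1]))],open("pics/press3.json","w"))
im=read_camera("side")[:,:,::-1];cv2.imwrite("pics/press3_s.png",cv2.resize(im[130:310,180:380],None,fx=3.3,fy=3.3,interpolation=cv2.INTER_CUBIC))
E
```

```text
0.1058 [ 0.5726 -0.0695  0.1064] [-3.1  -1.21 10.49] 11.62
0.1054 [ 0.5727 -0.0695  0.1061] [-3.39 -0.   10.29] 12.22
0.105 [ 0.5726 -0.0695  0.1057] [-3.72 -1.1  10.54] 11.85
0.1046 [ 0.5727 -0.0695  0.1057] [-4.58 -0.66 13.91] 12.13
0.1042 [ 0.5727 -0.0695  0.1057] [-5.53 -0.92 17.14] 11.63
[ 0.5727 -0.0695  0.1057] [-5.22 -0.02 17.77] [-0.046  1.147  0.044] 46.9167
```

View pics/press3.png

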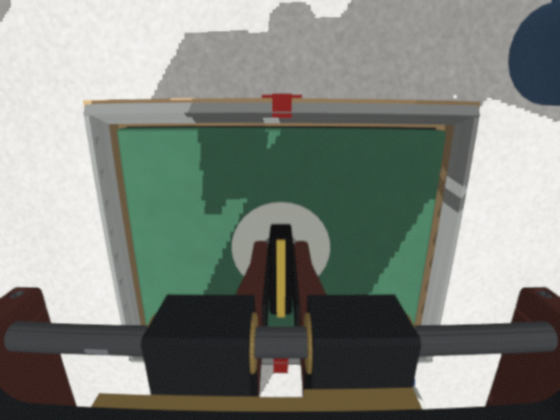

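View pics/press3_s.png

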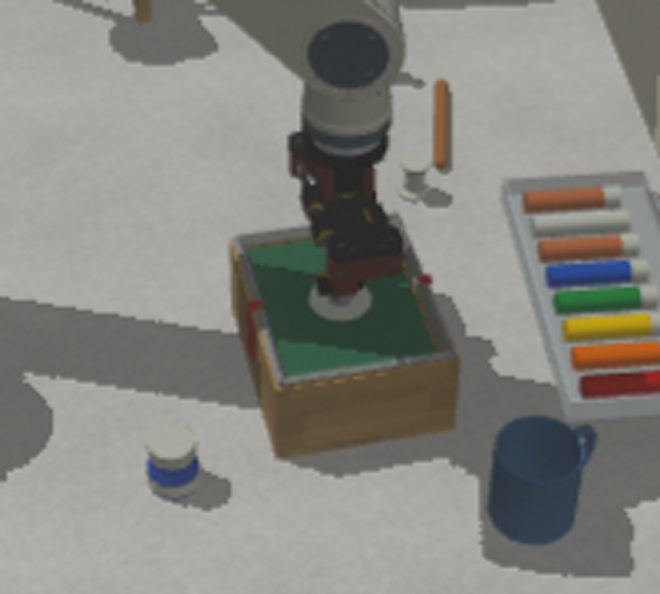

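The TCP has hit a hard stop at z = 0.1057, 5 mm below the gasket-rest height, with 17.8 N on it. The slot at (281,275) is in line with the marks at (283,104) and (280,364). I'm handing in.

```bash
python3 - <<'E'
from station import *
print(get_ft_force(),get_time());job_done()
E
```

```text
[-6.64008625 -1.49105731 18.16221741] 47.0167
the job is handed in; nothing more can be done
```

The bead feeder is loaded and closed, and I handed the job in at 47 s of the 72 s allowed, with the arm still pressing the cover down. The station gives no verdict, so these are my own last checks:

- **Canisters:** both stand on the floors of their nests. Each bottomed at 9.9 mm (floor at 10 mm), and the camera put both within about 1 mm of the nest centres before the cover went on.
- **Cover and slot:** just above the rim, the cover was square to the feeder within about 0.01 rad and about 1.5 mm off centre. I then laid it on the gasket. The fastener was turned with at most about 1.5 N of upward pull and nothing pressing down. In the wrist picture the slot lines up with both red marks.
- **Pressed home:** the cover hit a hard stop 5 mm below its resting height, with about 18 N downward and the wing still gripped.
- **Bystanders:** none appeared moved in the views I checked at the end (jar, mug, spool and dowel). I took no final picture of the glue bottle, and the screwdriver was last seen during the press.

Three things disagreed or did not go as planned:

- **First press:** it settled at only 9.4 N, about 4 mm down. A second press stopped at once on a force transient, so I finished in small steps.
- **Side load:** about 5–7 N sideways was on the tool at the end, though nothing visibly shifted.
- **Cover size in the pictures:** it measured about 2–3 mm smaller than stated. I put this down to colour thresholding at its edges; its centre matched the wing position.

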